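Trip the hidden tray latch of an optics enclosure with its release key

TASK

Take the release key out of its stand, put its rod down through the slot in the enclosure's lid, feel gently along for the gap in the sprung guard inside, and push the rod down in the gap to trip the spring latch so that the tray springs open. Never push hard with the rod: light finger force only. Then put the key back fully home and upright in its stand, leaving the tray open and everything else where it is.

Things in the scene. Friction and masses are not known exactly. Their poses are not given: they have to be found in the camera images.
- key_grip (a point): Centre of the release key's handle: a grey plastic block, 20 x 20 mm and 44 mm tall, with a round steel rod, 6 mm in diameter, standing 75 mm out of its underside (about 60 g in all). It starts upright in the stand, rod in the hole, handle resting on the stand's top. z points up from rod to handle; x and y are square to the handle's flat sides.
- key_tip (a point): Lower end of the key's rod, on its axis, 97 mm below the handle's centre.
- stand_hole (a point): Middle of the mouth of the hole in the key stand: a fixed dark steel block 60 x 60 mm, 80 mm tall, with a 12 mm hole straight down through it from its top face. The point lies on the top face. When home, the key's handle rests on the top face.
- slot (a point): Middle of the access slot in the top face of the enclosure's lid, 90 mm above the table. The enclosure: a fixed grey metal box, 160 (x) x 180 (y) x 90 mm, aluminium lid 3 mm thick; the slot lies 35 mm forward of its middle. It is 54 mm long along this point's y and 10 mm wide along its x (x points to the enclosure's back, z up).
- guard_mid (a point): Point 14 mm straight below slot, at the top of a sprung guard strip that runs along the slot's whole length under the lid. The guard yields from about 2 N at 0.6 N/mm to a hard stop after 6 mm. It has one gap, 10 mm long in y, its middle 6 to 20 mm from this point towards +y or -y: not measured, different each time. Over 20 N on the rod is too hard.
- latch_level (a point): Point 22 mm straight below slot: the height of the latch plunger's top. The plunger fills the guard's gap, wherever that is. Its spring starts at 3 N, 0.45 N/mm; the latch trips after about 6 mm (6 N); hard stop after 10 mm. Slide a rod along on the guard pressed 2 to 3 mm down: at the gap the guard springs up, the push vanishes and the rod's side catches on the gap's far end.
- tray (a joint): Travel of the enclosure's tray, which slides out of its front (the black front plate, 168 x 46 mm, without any handle): 0 m latched shut; when the latch trips, its own spring drives it 0.05 m out, in about half a second, to its stop. Nothing else opens it.
- tray_front (a point): Middle of the tray's black front plate, 31 mm above the table; moves out with the tray (towards the slot point's -x).
- lens_post: Bystander: a lens in a black 40 mm ring on a steel post, round base 60 mm across, 96 mm tall, loose. Origin under its base. Leave it alone.
- driver: Bystander: a screwdriver with a yellow handle, 160 mm long, lying on the table, loose. Leave it alone.
- parts_box: Bystander: an open white box, 90 x 120 x 30 mm, with three compartments, loose. Origin under its middle. Leave it alone.

How it is judged:
By the outcome, as a careful person would: the job done as asked, in the order asked, and still so for the second after the job is handed in, with the robot touching nothing.
It also fails if it takes over 72 s, if anything falls off the work surface, if the arm or the gripper's body presses on something with over 40 N, if the wrist force passes 120 N, or if a joint passes its speed limit or range.

ROBOT

A 6-joint arm with a two-finger parallel gripper is mounted at the origin on the work surface. World frame = base frame: x ahead of the robot, y to its left, z up, the work surface at z = 0. Lengths are in mm, angles in rad, forces in N, time in s.
With the tool pointing down it reaches from about 400 to 925 mm from the base axis. Payload 12.5 kg.
Tool frame: the origin (TCP) lies midway between the tips of the shut fingers; the grasp point (between the pads) lies 19 mm behind it; z points along the fingers, y is the direction in which the jaws open and shut (so a half turn about z gives the same grasp; the last joint's range is limited). The gripper opens to 95 mm and grips with 3 to 60 N. Pads are 20 mm wide; open, the fingers measure 119 mm over their backs; the gripper's body (75 mm by 180 mm) begins 59 mm behind the grasp point.
Start: joints at [-1.209, 0.491, 1.559, -0, 1.092, -0.106], TCP at [281.852, -557.859, 214.661] pointing down, gripper open.
Joint ranges: [-3.1, 3.1], [-0.84, 2.19], [0.05, 2.79], [-1.13, 4.28], [0.06, 2.93], [-2.69, 2.69]. Speed limits (rad/s): [2.22, 2.22, 2.79, 3.14, 3.14, 3.14].

INTERFACE

Orientations are given as [roll, pitch, yaw] about the fixed x, y, z axes, in that order (R = Rz(yaw) Ry(pitch) Rx(roll)).
In Python, from cell import env gives the robot as it stands.
- The arm moves only by the tool servo_tool, never from a script. Its argument "plan" is a list of rows, each a list of 7 numbers: the shift along the tool's x, y, z in m, then the turn, a rotation vector about the tool's x, y, z in degrees, then the opening in per cent of the stroke, from 0 (shut) to 100 (fully open). In form: [[dx, dy, dz, wx, wy, wz, jaw], ...]. A call has 1 to 8 rows; each row shifts and turns the pose as measured when the row begins, along the tool's axes as they then stand; what a row does not reach is not made up. A row lasts 1/12 s, in which the tool goes at most 41.7 mm and 7.16 degrees, less where a joint would pass 70% of its speed; a pose out of reach is approached as far as the arm can. A call is refused whole if a number of a shift passes 0.0417 or a number of a turn 7.16, either way. A call with a gripper value outside its range is refused whole. The fingers move at their own pace and stop on an object; the grip force is fixed at half the most. Time passes only in rows, so rows that do not move let the fingers close. It gives the time, the measured TCP pose, the force and the opening at its end, in the units of the state.
- env.state(): the state, without advancing time (a new reading comes with each control period).
- env.read_camera(name): name is "scene" or "top" or "wrist"; returns a dict with "img" (400x640x3 uint8, blue, green, red), "intrinsics" (3x3 intrinsics, pixels), "R" (3x3) and "t" (3): a world point X has camera coordinates R X + t. Camera axes: x right, y down, z forward; pixel columns grow to the right and rows downward; lengths in mm; the calibration is good to about 2 mm. A picture is of the moment at which its call begins. There is no depth.
- env.job_done(): hands the job in, once; it reports no verdict.
The state is a dict: "t": time; "joints": joint angles; "qvel": joint speeds; "tau": joint torques, N m; "eef_pos": TCP position; "tcp_rot": TCP orientation; "ft_force": force on the tool from outside, world axes, zero at the start; "moment": the same for the moment, N m; "opening": opening from 0.0 (shut) to 1.0 (fully open).
Only numpy, scipy, OpenCV 4.12 (cv2) and the standard library are available. Lean on these libraries where they do the work, as an engineer would, in place of code of your own. Each camera call takes 0.05 s, during which the arm holds its last target. There are 200 camera calls.

## Working session

There is one attempt and no reset: what is moved stays moved. The work goes in short steps, Python scripts to look and compute and a tool call to move; the robot and the scene stay as the last step left them, time stands still between calls to the robot, and variables do not carry over. Pictures are saved under pics/ and viewed, about 8 in all and at most 12, crops included, and the job is handed in when it is done.

Besides the shell and the picture viewer there is one more tool, called after ">>>" by a JSON object that holds its "op" and its "data", one argument or row to a line. servo_tool: Moves the arm, as the interface text tells. Its arguments: {"type":"object","properties":{"plan":{"type":"array","items":{"type":"array","items":{"type":"number"}}}},"required":["plan"]}

```bash
ls; mkdir -p pics
cat > h.py <<'E'
import numpy as np, cv2
from cell import env
def cam(n):
    c=env.read_camera(n); return c
def ray(c,uv,z):
    K=np.array(c["intrinsics"]);R=np.array(c["R"]);t=np.array(c["t"]).ravel()
    d=R.T@np.linalg.solve(K,[uv[0],uv[1],1]);o=-R.T@t
    return o+d*(z-o[2])/d[2]
def proj(c,X):
    p=np.array(c["intrinsics"])@(np.array(c["R"])@np.array(X,float)+np.array(c["t"]).ravel());return p[:2]/p[2]
E
python3 - <<'E'
from h import *
for n in("top","scene"):
    c=cam(n);cv2.imwrite(f"pics/{n}0.png",c["img"]);print(n,-np.array(c["R"]).T@np.array(c["t"]).ravel(),np.array(c["R"])[2])
print(env.state())
E
```

```text
pics
top [ 376.64030437   15.92278922 1344.92382183] [ 0.18717605 -0.02166971 -0.98208734]
scene [986.71754736 583.52823074 843.21665858] [-0.35372728 -0.56793438 -0.74318743]
{'t': 0.1, 'joints': array([-1.20862524e+00,  4.91493113e-01,  1.55936930e+00, -2.72959335e-05,
        1.09167547e+00, -1.05625744e-01]), 'qvel': array([ 0.00050911, -0.00236992,  0.00036397, -0.00098789,  0.000822  ,
       -0.00024273]), 'tau': array([ 4.09858039e-03, -6.13622904e+01, -2.58605701e+01,  6.94497675e-02,
        4.70415142e-02, -5.19007267e-05]), 'eef_pos': array([ 281.75452958, -557.66491864,  214.1306238 ]), 'tcp_rot': array([-3.14065014e+00, -7.55794875e-05,  4.67809387e-01]), 'ft_force': array([-0.48109929, -0.33121531, -0.18161308]), 'moment': array([0.01964699, 0.02414424, 0.04022357]), 'opening': 1.001804807051594}
```

View pics/top0.png

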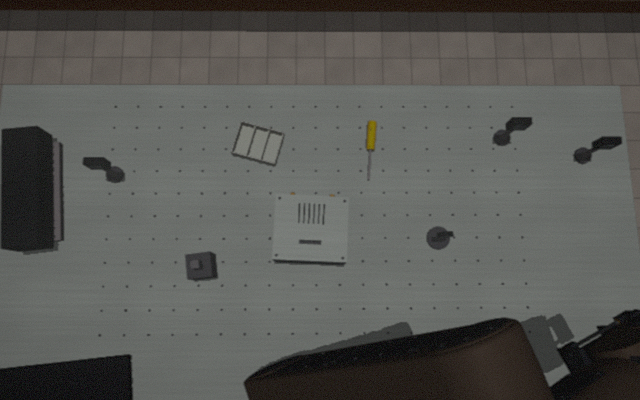

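View pics/scene0.png

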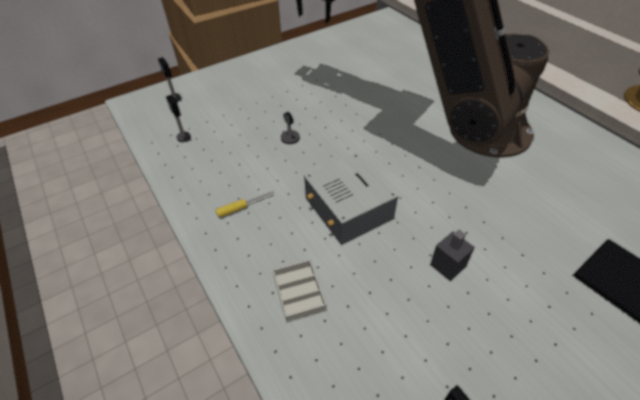

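The top view shows the slot at about (310,242), the key handle at (196,265) on its stand, the enclosure lid from (273,195) to (348,262), and the lens post at (438,238). The scene view agrees with this.

Run:
```python
from h import *
c=cam("top");g=cv2.cvtColor(c["img"],cv2.COLOR_BGR2GRAY)
m=(g[236:248,292:328]<110).astype(np.uint8);k=max(cv2.findContours(m,0,2)[0],key=cv2.contourArea);r=cv2.minAreaRect(k)
s=np.array(r[0])+[292,236];print("slot",s,r,ray(c,s,90))
for p in cv2.boxPoints(r): print(ray(c,p+[292,236],90))
lid=cv2.inRange(g[180:275,255:365],150,255) ;print(np.percentile(g[200:255,280:340],50),np.percentile(g[150:180,290:350],50))
print("lid corners",[ray(c,p,90).round(1) for p in((275,196),(348,195),(347,262),(273,260))])
print("key top",ray(c,(196,264.5),124)," stand",ray(c,(201,265),80))
s=cv2.resize(c["img"][225:295,170:365],None,fx=4,fy=4,interpolation=2)
s2=cam("scene");s2=cv2.resize(s2["img"][160:285,300:480],None,fx=3,fy=3,interpolation=2)
o=np.zeros((280+375,780,3),np.uint8);o[:280,:]=s;o[280:,:540]=s2;cv2.imwrite("pics/a.png",cv2.convertScaleAbs(o[:600],alpha=1.6))
```

```text
slot [309.54307747 241.72461557] ((17.54307746887207, 5.724615573883057), (23.130998611450195, 4.714951515197754), 3.1798300743103027) [509.25562073  16.31404982  90.        ]
[505.24077473  44.54997695  90.        ]
[516.65446471  43.93275304  90.        ]
[513.27919292 -11.98324509  90.        ]
[501.86602095 -11.27014405  90.        ]
121.0 111.0
lid corners [array([622.2, 100.9,  90. ]), array([624.2, -78.8,  90. ]), array([459.9, -73.6,  90. ]), array([465.7, 104.1,  90. ])]
key top [453.84927868 280.34750399 124.        ]  stand [455.36714953 277.84570285  80.        ]
```

View pics/a.png

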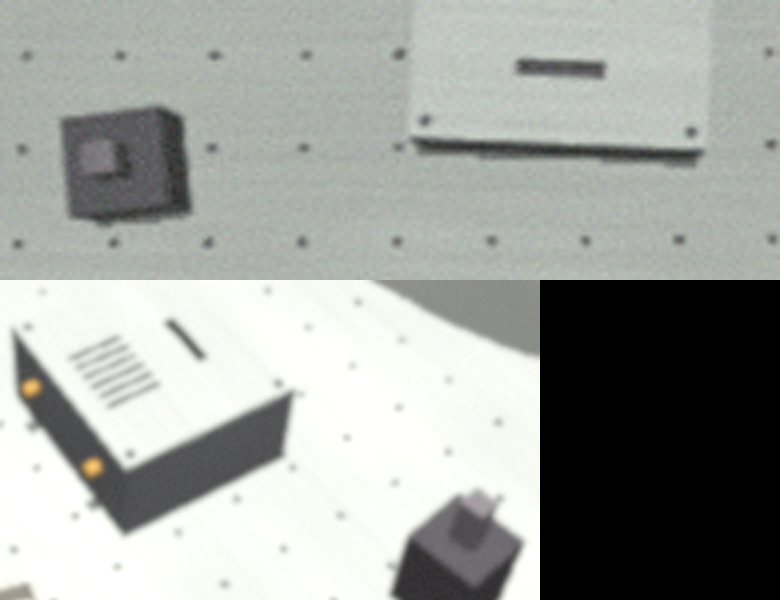

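>>> {"op": "servo_tool", "data": {
  "plan": [
    [0.02,0,-0.015,0,0,6.7,100],
    [0.03,0,-0.02,0,0,6.7,100],
    [0.03,-0.01,-0.02,0,0,6.7,100],
    [0.03,-0.02,-0.02,0,0,6.7,100],
    [0.01,-0.04,0,0,0,0,100],
    [0.01,-0.04,0,0,0,0,100],
    [0.01,-0.04,0,0,0,0,100],
    [0.01,-0.04,0,0,0,0,100]
  ]
}}

```text
t: 0.87
eef_pos: [428.4, -339.5, 289.7]
tcp_rot: [-3.137, 0.002, -0.033]
ft_force: [1.7, -0.7, -0.1]
opening: 0.997
```

>>> {"op": "servo_tool", "data": {
  "plan": [
    [0.0,-0.041,0,0,0,-1,100],
    [0,-0.041,0,0,0,-0.5,100],
    [0,-0.041,0,0,0,0,100],
    [0,-0.041,0,0,0,0,100],
    [0,-0.041,0,0,0,0,100],
    [0,-0.041,0,0,0,0,100],
    [0,-0.041,0,0,0,0,100],
    [0,-0.041,0,0,0,0,100]
  ]
}}

```text
t: 1.53
eef_pos: [429.6, -6.3, 290.9]
tcp_rot: [-3.137, 0.0, -0.007]
ft_force: [0.9, -0.3, 0.4]
opening: 0.998
```

Run:
```python
from h import *
c=cam("wrist");R=np.array(c["R"]);print(env.state()["eef_pos"],-R.T@np.array(c["t"]).ravel(),R,proj(c,(509,16,90)))
cv2.imwrite("pics/w1.png",c["img"])
```

```text
[428.96167584  -0.57319953 291.00573584] [496.3964009   -8.14295096 461.75801677] [[-0.00707875 -0.99996861 -0.00356045]
 [-0.97042383  0.00601033  0.24133267]
 [-0.2413037   0.00516348 -0.97043591]] [292.99310384 101.57596815]
```

View pics/w1.png

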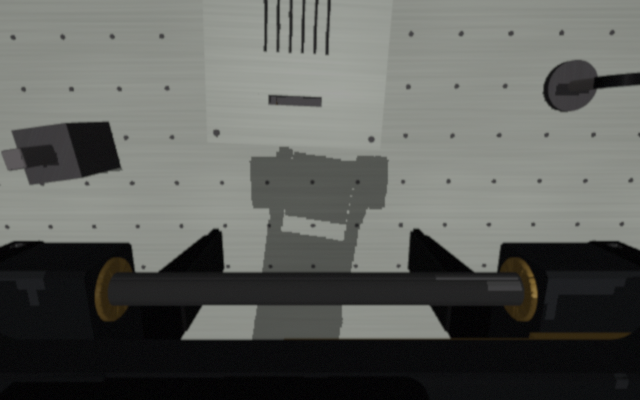

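The wrist view shows the slot at (295,101), the lid screws at (216,132) and (371,139), and the key and stand at the left, around (70,150).

```bash
cat >> h.py <<'E'
def slot(c,x0,x1,y0,y1):
    g=cv2.cvtColor(c["img"],cv2.COLOR_BGR2GRAY)[y0:y1,x0:x1]
    th,m=cv2.threshold(g,0,255,cv2.THRESH_BINARY_INV+cv2.THRESH_OTSU)
    k=max(cv2.findContours(m,0,2)[0],key=cv2.contourArea)
    P=np.array([ray(c,p[0]+[x0,y0],90)[:2] for p in k],np.float32);return cv2.minAreaRect(P),th
E
python3 - <<'E'
from h import *
c=cam("wrist");print(slot(c,255,335,85,115))
a=ray(c,(216,132.5),90);b=ray(c,(371.5,139),90);print("screws",a,b,np.arctan2(-(a-b)[0],(a-b)[1]))
print("key",ray(c,(12,159),124),"stand corners",[ray(c,p,80).round(0) for p in((13,129),(66,123),(79,178),(30,184))])
E
```

```text
(((510.09796142578125, 14.191596984863281), (52.99124526977539, 9.618497848510742), 86.96940612792969), 115.0)
screws [477.76015084 102.76741084  90.        ] [470.61322702 -58.37953461  90.        ] -0.044321308261008684
key [455.02825463 291.32487346 124.        ] stand corners [array([482., 322.,  80.]), array([488., 264.,  80.]), array([429., 260.,  80.]), array([422., 315.,  80.])]
```

>>> {"op": "servo_tool", "data": {
  "plan": [
    [-0.006,-0.041,0,0,0,0,100],
    [-0.005,-0.041,0,0,0,0,100],
    [-0.005,-0.041,0,0,0,0,100],
    [-0.005,-0.041,0,0,0,0,100],
    [-0.005,-0.041,0,0,0,0,100],
    [-0.005,-0.041,0,0,0,0,100],
    [0,-0.036,0,0,0,0,100],
    [0,0,0,0,0,0,100]
  ]
}}

```text
t: 2.3
eef_pos: [399.6, 280.8, 292.5]
tcp_rot: [-3.137, -0.002, -0.006]
ft_force: [0.3, -0.3, 0.9]
opening: 0.998
```

Run:
```python
from h import *
c=cam("wrist");R=np.array(c["R"]);print(env.state()["eef_pos"],-R.T@np.array(c["t"]).ravel(),proj(c,(455,288,124)),proj(c,(455,288,80)))
cv2.imwrite("pics/w2.png",cv2.convertScaleAbs(cv2.resize(c["img"][0:240,160:480],None,fx=2.5,fy=2.5,interpolation=2),alpha=1.6))
```

```text
[399.39467307 278.76549129 292.27922656] [465.92979897 278.94789379 463.50067177] [307.414301  127.2324216] [308.50250373 125.86162274]
```

View pics/w2.png

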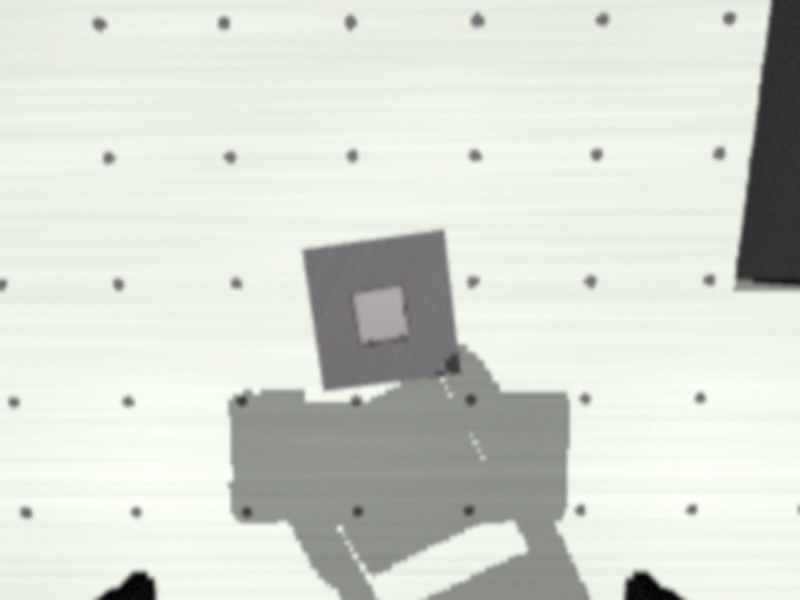

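The close view shows the handle top centred near crop (381,315), which is full-frame (312.3,126). It and the stand are both turned by about 7-8°.

Run:
```python
from h import *
c=cam("wrist")
for z,P in((124,((353,294),(402,286),(408,336),(360,343))),(80,((303,250),(444,231),(459,373),(324,390)))):
    q=np.array([ray(c,(160+p[0]/2.5,p[1]/2.5),z)[:2] for p in P],np.float32);r=cv2.minAreaRect(q);print(q.mean(0),r)
    d=(q[0]+q[3]-q[1]-q[2]);print(np.degrees(np.arctan2(-d[0],d[1])))
print(env.state()["eef_pos"])
```

```text
[455.85455 281.17886] ((455.9275207519531, 281.1427001953125), (18.478347778320312, 18.642131805419922), 7.799752235412598)
8.218347
[455.62103 280.9572 ] ((455.5726623535156, 280.9505310058594), (59.006935119628906, 59.209835052490234), 6.975858688354492)
6.8809104
[399.48427816 277.15876663 292.22864745]
```

>>> {"op": "servo_tool", "data": {
  "plan": [
    [0.028,-0.002,0.0,0,0,-3.9,100],
    [0.028,-0.002,0.02,0,0,-3.9,100],
    [0.0,0,0.03,0,0,0,100],
    [0,0,0.03,0,0,0,100],
    [0,0,0.03,0,0,0,100],
    [0,0,0.02,0,0,0,100],
    [0,0,0,0,0,0,100],
    [0,0,0,0,0,0,100]
  ]
}}

```text
t: 3.07
eef_pos: [462.6, 269.9, 159.5]
tcp_rot: [-3.14, -0.005, 0.125]
ft_force: [-0.2, 0.2, -0.2]
opening: 1.001
```

>>> {"op": "servo_tool", "data": {
  "plan": [
    [-0.003,-0.006,0,0,0,0,100],
    [-0.0025,-0.006,0,0,0,0,100],
    [0,0,0,0,0,0,100],
    [0,0,0,0,0,0,100]
  ]
}}

```text
t: 3.4
eef_pos: [457.0, 280.7, 164.0]
tcp_rot: [-3.138, -0.01, 0.122]
ft_force: [-0.1, 0.2, -0.3]
opening: 1.002
```

>>> {"op": "servo_tool", "data": {
  "plan": [
    [-0.001,0,0.02,0,-0.3,0,100],
    [0,0,0.02,0,-0.2,0,100],
    [0,0,0.015,0,0,0,100],
    [0,0,0.01,0,0,0,100],
    [0,0,0,0,0,0,100],
    [0,0,0,0,0,0,100],
    [0,0,0,0,0,0,100]
  ]
}}

```text
t: 3.98
eef_pos: [458.6, 283.6, 103.1]
tcp_rot: [-3.135, -0.013, 0.125]
ft_force: [0.1, 0.7, 1.0]
opening: 0.999
```

>>> {"op": "servo_tool", "data": {
  "plan": [
    [-0.003,0.002,0.006,-0.3,-0.7,0,100],
    [0,0,0.005,0,0,0,100],
    [0,0,0.003,0,0,0,100],
    [0,0,0,0,0,0,100],
    [0,0,0,0,0,0,100]
  ]
}}

```text
t: 4.4
eef_pos: [456.7, 281.5, 90.0]
tcp_rot: [-3.139, -0.003, 0.126]
ft_force: [-0.6, 1.1, -0.1]
opening: 1.001
```

>>> {"op": "servo_tool", "data": {
  "plan": [
    [-0.0008,0,0.001,0,0,0,15],
    [0,0,0,0,0,0,15],
    [0,0,0,0,0,0,0],
    [0,0,0,0,0,0,0],
    [0,0,0,0,0,0,0],
    [0,0,0,0,0,0,0],
    [0,0,0,0,0,0,0],
    [0,0,0,0,0,0,0]
  ]
}}

```text
t: 5.07
eef_pos: [456.0, 281.5, 89.4]
tcp_rot: [-3.139, -0.004, 0.126]
ft_force: [-0.7, 1.0, -0.3]
opening: 0.496
```

>>> {"op": "servo_tool", "data": {
  "plan": [
    [0,0,0,0,0,0,0],
    [0,0,0,0,0,0,0],
    [0,0,0,0,0,0,0],
    [0,0,0,0,0,0,0],
    [0,0,0,0,0,0,0],
    [0,0,0,0,0,0,0],
    [0,0,0,0,0,0,0]
  ]
}}

```text
t: 5.65
eef_pos: [456.1, 281.6, 89.4]
tcp_rot: [-3.139, -0.004, 0.126]
ft_force: [-0.2, 1.0, 0.4]
opening: 0.21
```

>>> {"op": "servo_tool", "data": {
  "plan": [
    [0,0,0,0,0,0,0],
    [0,0,-0.01,0,0,0,0],
    [0,0,-0.02,0,0,0,0],
    [0,0,-0.02,0,0,0,0],
    [0,0,-0.02,0,0,0,0],
    [0,0,-0.02,0,0,0,0],
    [0,0,-0.02,0,0,0,0],
    [0,0,0,0,0,0,0]
  ]
}}

```text
t: 6.32
eef_pos: [455.4, 281.6, 207.1]
tcp_rot: [-3.138, -0.004, 0.125]
ft_force: [0.0, 0.4, -0.3]
opening: 0.21
```

>>> {"op": "servo_tool", "data": {
  "plan": [
    [0,0,0,0,0,5.1,0],
    [0.005,0.02,0,0,0,5.1,0],
    [0.012,0.035,0,0,0,0,0],
    [0.012,0.04,0,0,0,0,0],
    [0.012,0.04,0,0,0,0,0],
    [0.012,0.04,0,0,0,0,0],
    [0.01,0.04,0,0,0,0,0],
    [0,0.03,0,0,0,0,0]
  ]
}}

```text
t: 6.98
eef_pos: [505.5, 31.6, 207.4]
tcp_rot: [-3.135, -0.006, -0.052]
ft_force: [0.7, 0.1, -0.8]
opening: 0.213
```

>>> {"op": "servo_tool", "data": {
  "plan": [
    [0,0,0,0,0,0,0],
    [0,0,0,0,0,0,0],
    [0,0,0,0,0,0,0]
  ]
}}

```text
t: 7.23
eef_pos: [504.8, 25.8, 206.7]
tcp_rot: [-3.136, -0.004, -0.059]
ft_force: [0.8, -0.5, -0.6]
opening: 0.214
```

>>> {"op": "servo_tool", "data": {
  "plan": [
    [0.003,0.006,0.005,0,0,-0.3,0],
    [0.003,0.005,0.01,0,0,0,0],
    [0,0,0.008,0,0,0,0],
    [0,0,0,0,0,0,0],
    [0,0,0,0,0,0,0]
  ]
}}

```text
t: 7.65
eef_pos: [510.3, 17.2, 180.5]
tcp_rot: [-3.135, -0.003, -0.048]
ft_force: [0.3, -0.1, -0.6]
opening: 0.211
```

Run:
```python
from h import *
s=env.state();print(s["eef_pos"],s["tcp_rot"])
c=cam("wrist");p=np.array(s["eef_pos"]);print(proj(c,(510,14,90)),proj(c,p-[0,0,84.4]))
a=cv2.resize(c["img"][60:360,120:520],None,fx=1.3,fy=1.3)
c=cam("scene");q=proj(c,(510,14,90)).astype(int);print(q)
b=cv2.resize(c["img"][q[1]-50:q[1]+30,q[0]-50:q[0]+60],None,fx=5,fy=5,interpolation=2)
o=np.zeros((400,1070,3),np.uint8);o[:390,:520]=a;o[:,520:]=b
cv2.imwrite("pics/w3.png",cv2.resize(cv2.convertScaleAbs(o,alpha=1.5),(800,299)))
```

```text
[510.27221684  17.16786058 180.46765985] [-3.13543875e+00 -2.78031362e-03 -4.83823661e-02]
[319.31898541 204.98445125] [315.10845561 206.82594599]
[361 178]
```

View pics/w3.png

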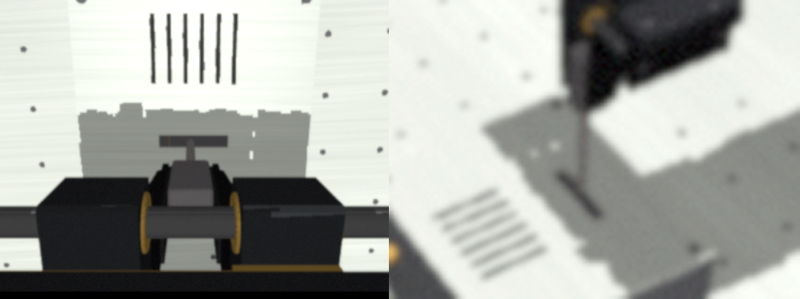

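The wrist view shows the slot at crop (160-228, 141) with the rod's end right at it, near x=190. The scene view shows the rod tip just above the slot's middle. I'll zoom in to confirm the fit across the slot.

Run:
```python
from h import *
s=env.state();p=np.array(s["eef_pos"])
c=cam("wrist");o=np.zeros((420,800,3),np.uint8)
a=c["img"][190:250,270:370];o[:,:400]=cv2.resize(a,None,fx=4,fy=7,interpolation=2)[:,:400]
print([((proj(c,X)-[270,190])*[4,7]).round() for X in(p-[0,0,84.4],p-[3,0,84.4],p-[-3,0,84.4],(505.1,14,90),(515.1,14,90))])
c=cam("scene");x,y=330,145
o[:,400:]=cv2.resize(c["img"][y:y+60,x:x+57],(400,420),interpolation=2)
print([((proj(c,X)-[x,y])*7+[400,0]).round() for X in(p-[0,0,84.4],(510.1,14.2,90),(511.5,41.2,90),(508.7,-12.8,90))])
cv2.imwrite("pics/w4.png",cv2.convertScaleAbs(o,alpha=1.8))
```

```text
[array([180., 118.]), array([181., 145.]), array([180.,  91.]), array([198., 148.]), array([196.,  59.])]
[array([624., 228.]), array([618., 236.]), array([662., 283.]), array([576., 190.])]
```

View pics/w4.png

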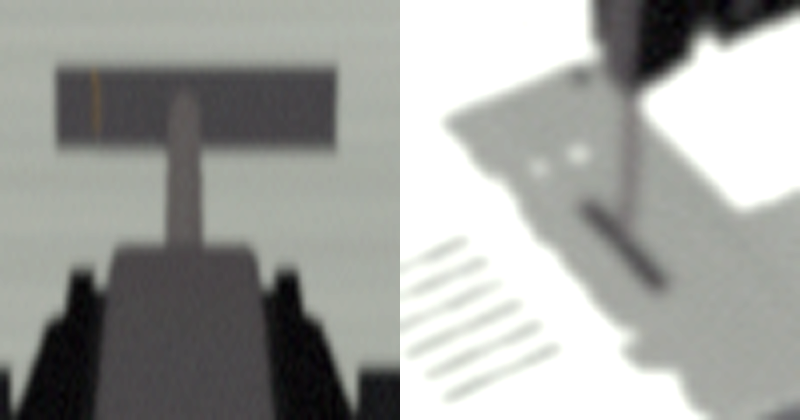

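The rod tip is centred across the slot, about 2.5 mm to the +y side of its middle. A thin orange line shows inside the slot near its +y end, so I'll feel that way first.

>>> {"op": "servo_tool", "data": {
  "plan": [
    [0,0,0.004,-0.2,0,0,0],
    [0,0,0.004,0,0,0,0],
    [0,0,0.004,0,0,0,0],
    [0,0,0.002,0,0,0,0],
    [0,0,0,0,0,0,0]
  ]
}}

```text
t: 8.27
eef_pos: [510.8, 17.3, 166.7]
tcp_rot: [-3.14, -0.006, -0.048]
ft_force: [0.1, 0.0, -0.3]
opening: 0.207
```

>>> {"op": "servo_tool", "data": {
  "plan": [
    [-0.0008,0,0.002,0,-0.1,0,0],
    [0,0,0.002,0,0,0,0],
    [0,0,0.002,0,0,0,0],
    [0,0,0,0,0,0,0],
    [0,0,0,0,0,0,0]
  ]
}}

```text
t: 8.68
eef_pos: [510.1, 17.3, 160.1]
tcp_rot: [-3.139, -0.004, -0.048]
ft_force: [-0.9, -0.2, 0.3]
opening: 0.21
```

>>> {"op": "servo_tool", "data": {
  "plan": [
    [0,0,0.001,0,0,0,0],
    [0,0,0.001,0,0,0,0],
    [0,0,0,0,0,0,0]
  ]
}}

```text
t: 8.93
eef_pos: [510.1, 17.3, 158.4]
tcp_rot: [-3.139, -0.005, -0.048]
ft_force: [-0.5, 0.5, 1.3]
opening: 0.206
```

>>> {"op": "servo_tool", "data": {
  "plan": [
    [0,0,0.001,0,0,0,0],
    [0,0,0.0005,0,0,0,0],
    [0,0,0,0,0,0,0]
  ]
}}

```text
t: 9.18
eef_pos: [510.1, 17.3, 157.1]
tcp_rot: [-3.139, -0.005, -0.048]
ft_force: [-0.9, 0.1, 2.7]
opening: 0.21
```

>>> {"op": "servo_tool", "data": {
  "plan": [
    [0,-0.001,0,0,0,0,0],
    [0,-0.001,0,0,0,0,0],
    [0,-0.001,0,0,0,0,0],
    [0,0,0,0,0,0,0]
  ]
}}

```text
t: 9.52
eef_pos: [510.7, 20.0, 157.4]
tcp_rot: [-3.141, -0.006, -0.048]
ft_force: [-1.9, -1.1, 2.2]
opening: 0.207
```

>>> {"op": "servo_tool", "data": {
  "plan": [
    [-0.0006,-0.001,0.0004,-0.1,-0.1,0,0],
    [0,-0.001,0,0,0,0,0],
    [0,-0.001,0,0,0,0,0],
    [0,0,0,0,0,0,0]
  ]
}}

```text
t: 9.85
eef_pos: [510.7, 23.1, 157.2]
tcp_rot: [3.14, -0.006, -0.048]
ft_force: [0.1, -1.7, 2.6]
opening: 0.205
```

>>> {"op": "servo_tool", "data": {
  "plan": [
    [-0.0003,-0.001,0.0004,0.2,-0.1,0,0],
    [0,-0.001,0,0,0,0,0],
    [0,-0.001,0,0,0,0,0],
    [0,0,0,0,0,0,0]
  ]
}}

```text
t: 10.18
eef_pos: [510.7, 26.4, 156.8]
tcp_rot: [-3.139, -0.004, -0.048]
ft_force: [-1.0, -0.8, 3.0]
opening: 0.207
```

>>> {"op": "servo_tool", "data": {
  "plan": [
    [0,-0.001,0,0,0,0,0],
    [0,-0.001,0,0,0,0,0],
    [0,-0.001,0,0,0,0,0],
    [0,0,0,0,0,0,0]
  ]
}}

```text
t: 10.52
eef_pos: [510.4, 30.2, 156.3]
tcp_rot: [-3.138, -0.003, -0.048]
ft_force: [0.8, 0.9, -0.5]
opening: 0.208
```

The vertical push fell from 3.0 N to about 0 at y≈30, so this is the gap. I'll go down gently.

>>> {"op": "servo_tool", "data": {
  "plan": [
    [0,0,0.001,0,0,0,0],
    [0,0,0.001,0,0,0,0],
    [0,0,0.001,0,0,0,0],
    [0,0,0,0,0,0,0]
  ]
}}

```text
t: 10.85
eef_pos: [509.9, 30.7, 152.4]
tcp_rot: [-3.138, -0.001, -0.048]
ft_force: [-0.5, -0.4, 0.8]
opening: 0.205
```

>>> {"op": "servo_tool", "data": {
  "plan": [
    [0.0006,0,0.001,0,0.1,0,0],
    [0,0,0.001,0,0,0,0],
    [0,0,0.001,0,0,0,0],
    [0,0,0,0,0,0,0]
  ]
}}

```text
t: 11.18
eef_pos: [510.1, 30.6, 149.9]
tcp_rot: [-3.138, -0.002, -0.048]
ft_force: [-1.6, 0.6, 2.3]
opening: 0.209
```

>>> {"op": "servo_tool", "data": {
  "plan": [
    [0,0,0.001,0,0,0,0],
    [0,0,0.001,0,0,0,0],
    [0,0,0.0005,0,0,0,0],
    [0,0,0,0,0,0,0]
  ]
}}

```text
t: 11.52
eef_pos: [510.1, 30.6, 148.3]
tcp_rot: [-3.138, -0.003, -0.048]
ft_force: [-1.8, -0.4, 4.0]
opening: 0.214
```

>>> {"op": "servo_tool", "data": {
  "plan": [
    [0,0,0.001,0,0,0,0],
    [0,0,0.001,0,0,0,0],
    [0,0,0.001,0,0,0,0],
    [0,0,0,0,0,0,0]
  ]
}}

```text
t: 11.85
eef_pos: [510.1, 30.6, 146.3]
tcp_rot: [-3.138, -0.004, -0.049]
ft_force: [-1.4, 0.8, 5.9]
opening: 0.209
```

Run:
```python
from h import *
c=cam("top");g=cv2.cvtColor(c["img"],cv2.COLOR_BGR2GRAY).astype(int)
for x in(290,310,330): print(g[250:300:2,x])
```

```text
[45 48 42 46 43 41 42 40 47 37 37 41 43 37 36 39 43 50 38 39 38 39 40 41
 36]
[42 38 42 41 46 43 42 37 43 43 45 39 44 35 39 44 44 39 40 42 40 41 39 41
 39]
[53 56 54 55 57 60 61 62 57 53 50 47 42 40 36 37 32 31 31 35 36 39 39 38
 34]
```

>>> {"op": "servo_tool", "data": {
  "plan": [
    [0,0,0.001,0,0,0,0],
    [0,0,0.0007,0,0,0,0],
    [0,0,0,0,0,0,0],
    [0,0,0,0,0,0,0]
  ]
}}

```text
t: 12.23
eef_pos: [510.1, 30.6, 145.1]
tcp_rot: [-3.138, -0.004, -0.048]
ft_force: [-1.9, 0.4, 5.2]
opening: 0.207
```

>>> {"op": "servo_tool", "data": {
  "plan": [
    [0,0,0.001,0,0,0,0],
    [0,0,0,0,0,0,0],
    [0,0,0,0,0,0,0],
    [0,0,0,0,0,0,0]
  ]
}}

```text
t: 12.57
eef_pos: [510.1, 30.6, 144.4]
tcp_rot: [-3.138, -0.005, -0.049]
ft_force: [-1.2, 0.1, 5.0]
opening: 0.208
```

Run:
```python
from h import *
c=cam("scene");cv2.imwrite("pics/s5.png",cv2.convertScaleAbs(cv2.resize(c["img"][110:260,270:470],None,fx=3,fy=3,interpolation=2),alpha=1.6))
print(proj(c,(405,-70,50)),proj(c,(405,100,50)))
```

```text
[372.68302788 155.503348  ] [414.2401032  193.20383814]
```

View pics/s5.png

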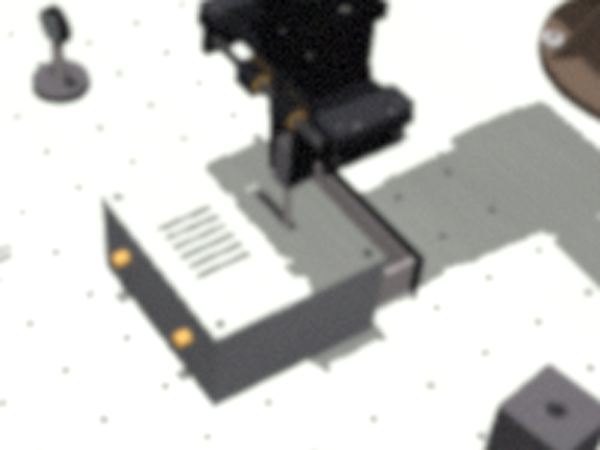

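The tray is out: its front plate now stands clear of the box at about crop (370,220)-(415,270). Now I lift straight up.

>>> {"op": "servo_tool", "data": {
  "plan": [
    [0,0,-0.003,0,0,0,0],
    [0,0,-0.005,0,0,0,0],
    [0,0,-0.008,0,0,0,0],
    [0,0,-0.012,0,0,0,0],
    [0,0,-0.016,0,0,0,0],
    [0,0,-0.016,0,0,0,0],
    [0,0,-0.006,0,0,0,0],
    [0,0,0,0,0,0,0]
  ]
}}

```text
t: 13.28
eef_pos: [510.0, 30.3, 214.8]
tcp_rot: [-3.138, -0.005, -0.049]
ft_force: [0.1, -0.2, -0.8]
opening: 0.21
```

>>> {"op": "servo_tool", "data": {
  "plan": [
    [-0.006,-0.02,0,0,0,0,0],
    [-0.01,-0.038,0,0,0,0,0],
    [-0.01,-0.038,0,0,0,0,0],
    [-0.01,-0.038,0,0,0,0,0],
    [-0.01,-0.038,0,0,0,0,0],
    [-0.01,-0.038,0,0,0,0,0],
    [-0.006,-0.02,0,0,0,0,0],
    [0,0,0,0,0,0,0]
  ]
}}

```text
t: 13.95
eef_pos: [457.0, 271.0, 211.2]
tcp_rot: [-3.139, -0.003, -0.055]
ft_force: [-0.4, -0.4, -0.4]
opening: 0.207
```

>>> {"op": "servo_tool", "data": {
  "plan": [
    [0,0,0,0,0,-5,0],
    [0,0,0,0,0,-4.5,0],
    [0,0,0,0,0,0,0],
    [0,0,0,0,0,0,0]
  ]
}}

```text
t: 14.28
eef_pos: [455.6, 271.7, 208.3]
tcp_rot: [-3.141, -0.0, 0.119]
ft_force: [-0.5, 0.0, 0.1]
opening: 0.207
```

>>> {"op": "servo_tool", "data": {
  "plan": [
    [0.001,-0.005,0.006,0.1,0.2,0.0,0],
    [0.0005,-0.0045,0.012,0,0,0,0],
    [0,0,0.01,0,0,0,0],
    [0,0,0.004,0,0,0,0],
    [0,0,0,0,0,0,0],
    [0,0,0,0,0,0,0]
  ]
}}

```text
t: 14.78
eef_pos: [456.9, 280.4, 173.1]
tcp_rot: [-3.139, -0.004, 0.104]
ft_force: [-0.6, 0.4, -0.4]
opening: 0.212
```

Run:
```python
from h import *
s=env.state();p=np.array(s["eef_pos"]);print(p,s["tcp_rot"])
c=cam("wrist");o=np.zeros((420,800,3),np.uint8)
o[:,:400]=cv2.resize(c["img"][180:250,270:370],(400,420),interpolation=2)
f=lambda X:((proj(c,X)-[270,180])*[4,6]).round()
print([f(X) for X in(p-[0,0,84.4],p-[3,0,84.4],p+[3,0,-84.4],(455.7,281.1,80),(461.7,281.1,80),(449.7,281.1,80))])
c=cam("scene");q=proj(c,(455,281,80)).astype(int);x,y=q-[28,35]
o[:,400:]=cv2.resize(c["img"][y:y+60,x:x+57],(400,420),interpolation=2)
print([((proj(c,X)-[x,y])*7+[400,0]).round() for X in(p-[0,0,84.4],(455.7,281.1,80))])
cv2.imwrite("pics/w6.png",cv2.convertScaleAbs(o,alpha=1.8))
```

```text
[456.93025247 280.40084499 173.11471267] [-3.1388837  -0.00380893  0.1042311 ]
[array([179., 160.]), array([178., 184.]), array([181., 137.]), array([175., 152.]), array([179., 107.]), array([172., 197.])]
[array([600., 236.]), array([599., 253.])]
```

View pics/w6.png

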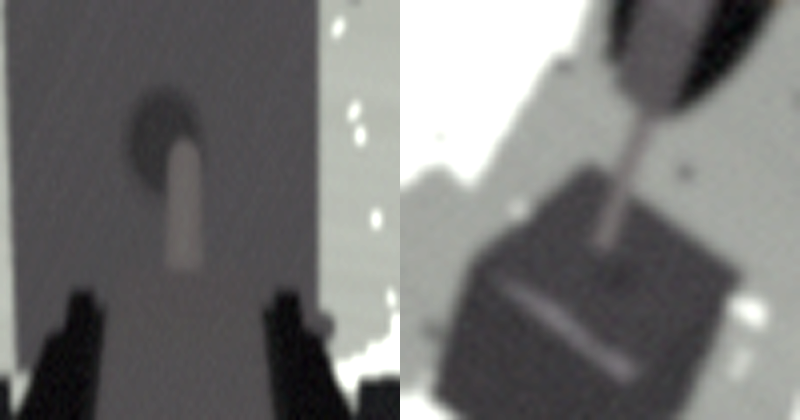

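The wrist view shows the hole near crop (164,138) with the rod tip at (184,140-160), so the rod sits a few mm to the -y side. I'll measure the hole properly before lowering.

Run:
```python
from h import *
p=np.array(env.state()["eef_pos"])
c=cam("scene")
print("hole scene",ray(c,(455.7,246.3),80),"rod tip scene",ray(c,(0,0),88)*0 if 0 else '')
x,y=(proj(c,(455,281,80)).astype(int)-[28,35])
print("rod tip scene",ray(c,(x+205/7,y+246/7),88.7),p)
c=cam("wrist");g=cv2.GaussianBlur(cv2.cvtColor(c["img"],cv2.COLOR_BGR2GRAY),(3,3),0)
w=g[190:216,298:324];print(w[::2,::2])
m=(w<(np.median(g[185:190,275:340])*.8)).astype(np.uint8);k=max(cv2.findContours(m,0,1)[0],key=cv2.contourArea)[:,0]+[298,190]
P=np.array([ray(c,q,80)[:2] for q in k]);print(P.min(0),P.max(0),P.round(1)[::3].tolist())
print("rod tip wrist",ray(c,(270+184/4,180+160/6),88.7))
print("stand edges wrist y:",ray(c,(270+8/4,200),80),ray(c,(270+318/4,200),80))
```

```text
hole scene [457.59541886 286.96111143  80.        ] rod tip scene 
rod tip scene [458.34496605 283.85962232  88.7       ] [457.00064964 280.47655208 173.48543393]
[[43 43 43 43 44 44 44 43 44 43 43 44 43]
 [44 44 43 43 43 42 43 43 43 43 43 43 43]
 [44 43 43 43 41 39 38 38 40 42 43 43 43]
 [43 43 42 39 35 33 32 33 33 37 40 43 44]
 [43 42 39 33 30 29 29 29 29 31 35 41 44]
 [42 41 36 29 28 29 29 29 29 29 32 38 43]
 [43 40 33 28 28 29 29 31 34 35 34 37 42]
 [43 39 33 27 29 29 29 36 48 51 46 39 42]
 [43 41 36 29 28 28 30 44 54 55 53 43 42]
 [43 42 38 33 29 29 30 46 55 55 54 45 43]
 [43 43 41 38 33 31 32 47 55 55 54 47 43]
 [43 43 42 41 39 37 38 49 56 56 54 48 43]
 [43 43 43 43 41 41 42 50 56 57 54 48 44]]
[450.83279126 277.65323541] [463.65629676 290.69181386] [[463.7, 285.0], [462.6, 287.2], [460.8, 289.4], [458.3, 290.7], [455.9, 290.5], [453.6, 289.5], [451.5, 286.9], [450.9, 284.5], [452.6, 283.9], [455.0, 284.2], [457.5, 282.9], [459.3, 280.7], [458.8, 278.3], [461.2, 278.6], [462.5, 281.0], [463.0, 283.4]]
rod tip wrist [457.16434946 279.70864017  88.7       ]
stand edges wrist y: [456.66052633 313.76685453  80.        ] [462.9187712  254.36728393  80.        ]
```

>>> {"op": "servo_tool", "data": {
  "plan": [
    [0.0004,-0.002,0,0,0,-0.5,0],
    [0,-0.002,0,0,0,-0.5,0],
    [0,0,0,0,0,0,0],
    [0,0,0,0,0,0,0]
  ]
}}

```text
t: 15.32
eef_pos: [457.5, 285.2, 174.9]
tcp_rot: [-3.138, -0.007, 0.124]
ft_force: [-0.1, 0.8, -0.7]
opening: 0.21
```

Run:
```python
from h import *
s=env.state();p=np.array(s["eef_pos"]);print(p,s["tcp_rot"])
c=cam("wrist");o=np.zeros((420,800,3),np.uint8)
o[:,:400]=cv2.resize(c["img"][180:250,270:370],(400,420),interpolation=2)
f=lambda X:((proj(c,X)-[270,180])*[4,6]).round()
print([f(X) for X in(p-[0,0,84.4],p-[0,0,93.4])])
c=cam("scene");q=proj(c,(455,281,80)).astype(int);x,y=q-[28,35]
o[:,400:]=cv2.resize(c["img"][y:y+60,x:x+57],(400,420),interpolation=2)
print((np.array([455.7-x,246.3-y])*7+[400,0]))
cv2.imwrite("pics/w7.png",cv2.convertScaleAbs(o,alpha=2.5))
```

```text
[457.46918322 285.17085247 174.94191225] [-3.13789759 -0.00708783  0.124151  ]
[array([180., 162.]), array([180., 145.])]
[607.9 268.1]
```

View pics/w7.png

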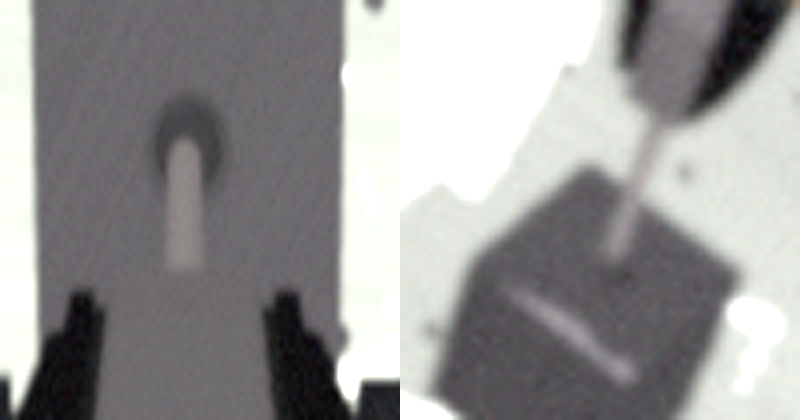

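Rod and hole now line up within about 1 mm, so I'll lower it.

>>> {"op": "servo_tool", "data": {
  "plan": [
    [0.0003,0.0005,0.003,0,-0.15,0,0],
    [0,0,0.004,0,0,0,0],
    [0,0,0.004,0,0,0,0],
    [0,0,0.003,0,0,0,0],
    [0,0,0.002,0,0,0,0],
    [0,0,0,0,0,0,0]
  ]
}}

```text
t: 15.92
eef_pos: [457.7, 284.4, 156.7]
tcp_rot: [-3.138, -0.003, 0.124]
ft_force: [0.4, 0.9, -1.4]
opening: 0.207
```

>>> {"op": "servo_tool", "data": {
  "plan": [
    [0,0,0.006,0,0,0,0],
    [0,0,0.008,0,0,0,0],
    [0,0,0.008,0,0,0,0],
    [0,0,0.008,0,0,0,0],
    [0,0,0.006,0,0,0,0],
    [0,0,0.004,0,0,0,0],
    [0,0,0,0,0,0,0],
    [0,0,0,0,0,0,0]
  ]
}}

```text
t: 16.58
eef_pos: [457.4, 284.4, 111.2]
tcp_rot: [-3.139, -0.001, 0.124]
ft_force: [-0.5, -0.6, -0.8]
opening: 0.21
```

>>> {"op": "servo_tool", "data": {
  "plan": [
    [0,0,0.006,0,0.1,0,0],
    [0,0,0.006,0,0,0,0],
    [0,0,0.004,0,0,0,0],
    [0,0,0.001,0,0,0,0],
    [0,0,0,0,0,0,0],
    [0,0,0,0,0,0,0]
  ]
}}

```text
t: 17.08
eef_pos: [457.8, 284.6, 92.9]
tcp_rot: [-3.138, -0.005, 0.124]
ft_force: [-0.1, 0.4, -1.1]
opening: 0.209
```

>>> {"op": "servo_tool", "data": {
  "plan": [
    [0,0,0.001,0,0,0,0],
    [0,0,0.001,0,0,0,0],
    [0,0,0.0008,0,0,0,0],
    [0,0,0,0,0,0,0]
  ]
}}

```text
t: 17.42
eef_pos: [458.1, 284.8, 90.4]
tcp_rot: [-3.138, -0.006, 0.124]
ft_force: [0.2, -0.9, -1.6]
opening: 0.212
```

>>> {"op": "servo_tool", "data": {
  "plan": [
    [0,0,0.0007,0,-0.1,0,0],
    [0,0,0.0005,0,0,0,0],
    [0,0,0,0,0,0,0],
    [0,0,0,0,0,0,0]
  ]
}}

```text
t: 17.75
eef_pos: [458.2, 284.9, 89.5]
tcp_rot: [-3.138, -0.004, 0.124]
ft_force: [-0.2, -1.0, -1.6]
opening: 0.213
```

>>> {"op": "servo_tool", "data": {
  "plan": [
    [0,0,0.0006,0,0,0,0],
    [0,0,0,0,0,0,0],
    [0,0,0,0,0,0,0]
  ]
}}

```text
t: 18.0
eef_pos: [458.3, 284.9, 89.6]
tcp_rot: [-3.138, -0.005, 0.124]
ft_force: [-0.2, 0.2, -0.9]
opening: 0.212
```

Now at the original gripping height, so I release the key.

>>> {"op": "servo_tool", "data": {
  "plan": [
    [0,0,0,0,0,0,30],
    [0,0,0,0,0,0,40],
    [0,0,0,0,0,0,100],
    [0,0,0,0,0,0,100],
    [0,0,0,0,0,0,100],
    [0,0,0,0,0,0,100],
    [0,0,0,0,0,0,100],
    [0,0,0,0,0,0,100]
  ]
}}

```text
t: 18.67
eef_pos: [458.4, 285.0, 89.3]
tcp_rot: [-3.138, -0.005, 0.124]
ft_force: [0.1, -0.8, 0.5]
opening: 0.71
```

>>> {"op": "servo_tool", "data": {
  "plan": [
    [0,0,0,0,0,0,100],
    [0,0,0,0,0,0,100],
    [0,0,-0.005,0,0,0,100],
    [0,0,-0.015,0,0,0,100],
    [0,0,-0.025,0,0,0,100],
    [0,0,-0.04,0,0,0,100],
    [0,0,-0.04,0,0,0,100],
    [0,0,-0.03,0,0,0,100]
  ]
}}

```text
t: 19.33
eef_pos: [455.2, 282.9, 245.3]
tcp_rot: [3.141, 0.008, 0.124]
ft_force: [-0.1, -0.4, 0.1]
opening: 1.001
```

>>> {"op": "servo_tool", "data": {
  "plan": [
    [0,0,-0.03,0,0,0,100],
    [0.0,0,-0.02,0,0,0,100],
    [-0.02,0,0,0,0,0,100],
    [-0.03,0,0,0,0,0,100],
    [0,0,0,0,0,0,100],
    [0,0,0,0,0,0,100],
    [0,0,0,0,0,0,100]
  ]
}}

```text
t: 19.92
eef_pos: [405.2, 276.9, 309.7]
tcp_rot: [-3.137, -0.007, 0.123]
ft_force: [0.6, 0.4, -0.3]
opening: 0.998
```

Run:
```python
from h import *
a=cam("scene")["img"][90:330,190:510];w=cam("wrist")["img"][0:240,160:480];t=cam("top")["img"][100:340,140:460]
o=np.vstack([np.hstack([a,w]),np.hstack([t,t*0])]);cv2.imwrite("pics/f8.png",cv2.convertScaleAbs(cv2.resize(o,None,fx=1.25,fy=1.25),alpha=1.6))
```

```text
(no output)
```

View pics/f8.png

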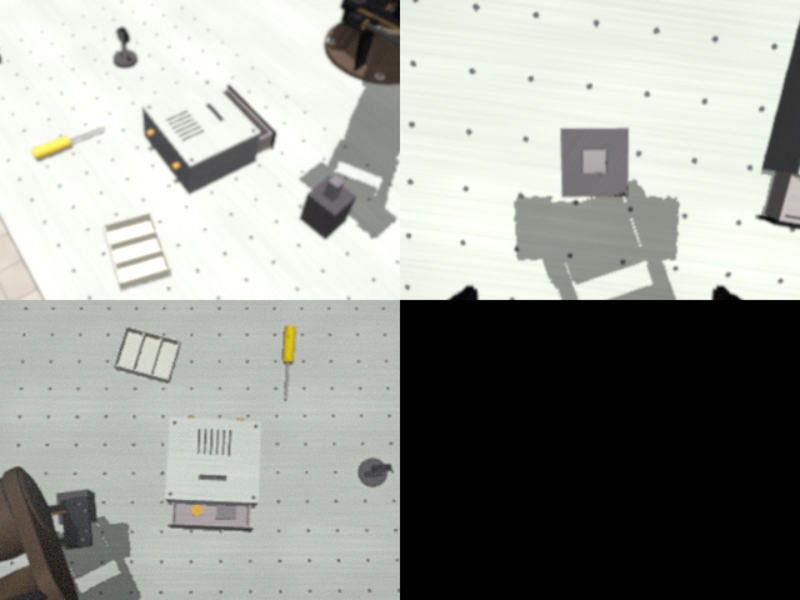

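The final views show the key upright and seated with its handle flat on the stand, the tray fully out, the bystanders where they were, and the gripper clear. Handing in.

```bash
python3 -c "
from h import *
print(env.job_done())"
```

```text
the job is handed in; nothing more can be done
None
```

The latch tripped, the tray is open, and the key is back in its stand; I handed the job in at about 20 s of the 72 s allowed.

- **Finding the gap:** I put the rod through the slot and slid it towards +y, pressed lightly on the guard. About 16 mm from the slot's middle the push dropped from 3 N to about zero.
- **Tripping the latch:** Pushing down there, I took the rod about 8 mm into the plunger. The highest downward force I read was 5.9 N, taken at the end of each move, not continuously.
- **Putting the key back:** The first line-up over the stand was about 4 mm off. I caught it on camera, corrected it, and the rod then went down freely. I released the key at the height where I had gripped it. I felt no clear contact as the handle reached the stand, so the seating is judged from that height and the pictures.
- **Last checks:** The final pictures show:
  - the key upright with its handle flat on the stand;
  - the tray out, though I did not measure its travel;
  - the lens post, screwdriver and parts box apparently unmoved, by eye only;
  - the open gripper clear of everything.

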